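# Slide the glass-plate box through the aisle onto the mat

### The arm

A 6-joint arm with a two-finger parallel gripper is mounted at the origin on the work surface. World frame = base frame: x ahead of the robot, y to its left, z up, the work surface at z = 0. Lengths are in m, angles in rad, forces in N, time in s.
With the tool pointing down it reaches from about 0.3 to 0.875 m from the base axis. Payload 6.4 kg.
Tool frame: the origin (TCP) lies midway between the tips of the shut fingers; the grasp point (between the pads) lies ctrl.grip_depth behind it (ctrl.grip_depth is the distance from the TCP to the grasp point, in m); x points along the fingers, y is the direction in which the jaws open and shut, and the axes are right-handed (so a half turn about x gives the same grasp; the last joint's range is limited). The gripper opens to 85 mm and grips with 20 to 120 N. Pads are 22 mm wide; open, the fingers measure 114 mm over their backs; the gripper's body (76 mm by 85 mm) begins 54 mm behind the grasp point. The pads swing forward as they close: fully open they stand 13 mm farther back than shut.
Start: joints at [1.137, 0.181, 1.607, -0, 1.354, -0.206], TCP at [0.13, 0.56, 0.231] pointing down, gripper open.
Joint ranges: [-2.99, 2.99], [-0.89, 2.07], [0.3, 2.58], [-1.14, 4.28], [0, 2.63], [-3.12, 3.12]. Speed limits (rad/s): [2.57, 2.57, 3.01, 3.14, 3.14, 3.14].

### API

Orientations are given as a unit quaternion [w, x, y, z].
In Python, from bench import ctrl gives the robot as it stands.
- The arm moves only by the tool carry_out, never from a script. Its argument "motion" is one flat list of numbers, 7 for each row, row after row: the turn, a rotation vector about the tool's x, y, z in degrees, then the shift along the tool's x, y, z in m, then the gripper's target within -1 to 1 (shut at 1, half-way at 0, fully open at -1). A call has 1 to 10 rows; each row shifts and turns the pose as measured when the row begins, along the tool's axes as they then stand; what a row does not reach is not made up. A row lasts 1/10 s, in which the tool goes at most 50 mm and 8.59 degrees, less where a joint would pass 70% of its speed; a pose out of reach is approached as far as the arm can. A call with a gripper value outside its range is refused whole. The fingers move at their own pace and stop on an object; the grip force is fixed at half the most. Time passes only in rows, so rows that do not move let the fingers close. It gives the time, the measured TCP pose, the force and the opening at its end, in the units of the state.
- ctrl.get_obs(): the state, without advancing time (a new reading comes with each control period).
- ctrl.camera(name): name is "side" or "top"; returns the picture (400x640x3 uint8, blue, green, red); there is no depth.
- ctrl.camera_params(name): a dict with "mtx" (3x3 intrinsics, pixels), "k1" (the pictures are not rectified: a ray, as slopes to the right and down, at radius r is drawn at 1 + k1 r^2 times it, then the intrinsics apply), "pose" (4x4, takes a point from camera to world coordinates). Camera axes: x right, y down, z forward; pixel columns grow to the right and rows downward; lengths in m; the calibration is good to about 2 mm. A picture is of the moment at which its call begins. camera_params takes no time and is no camera call.
- ctrl.hand_in(): hands the job in, once; it reports no verdict.
Trained networks look in the newest picture that a camera, given by its name, has taken for a name from the list of things; names that differ only in an ending like _2 or _b are one class to them, and where a whole thing is asked for, a point or a joint stands for the part that bears it (a point fixed in the world has none). Each returns a list of dicts, best first, with "conf" (0 to 1); they miss things now and then, are a little off and sometimes report something else, mostly with a low value. They report only what shows in the picture. A call takes as long as a camera call. They do not tell look-alikes from the thing itself.
- ctrl.boxes_of(camera, thing): "point" ([x, y, z] in m, in the coordinates of the camera as it stood for that picture, good to about 4 mm: the middle of the surface that is visible of it).
- ctrl.trace(camera, thing): "pixels" (400x640 bool, what is visible of it).
- ctrl.landmark_of(camera, thing): "point" ([x, y, z] in m, in the coordinates of the camera as it stood for that picture, good to about 4 mm: a listed point, or the origin of a listed thing).
The state is a dict: "time_s": time; "q": joint angles; "dq": joint speeds; "joint_efforts": joint torques, N m; "eef_pos": TCP position; "eef_rot": TCP orientation; "wrist_force": force on the tool from outside, world axes, zero at the start; "torque": the same for the moment, N m; "opening": opening from 0.0 (shut) to 1.0 (fully open).
Only numpy, scipy, OpenCV 4.12 (cv2) and the standard library are available. Lean on these libraries where they do the work, as an engineer would, in place of code of your own. Each camera call takes 0.05 s, during which the arm holds its last target. There are 200 camera calls.

### The job

The glass-plate box is heavy and fragile, so it is never picked up: push it along the table with the fingertips, through the narrow aisle between the two piles of archive boxes, until all of it lies on the foam mat past the other end of the aisle. Keep it flat on the table, do not ram the piles with it or with the hand, leave the other things where they are, and take the hand away at the end.

Things in the scene. Friction and masses are not known exactly. Their poses are not given: they have to be found in the camera images.
- plate_box: the flat lidded glass-plate box, dark lid over a light tray: 150 mm long (its y axis), 104 mm wide (its x axis), 58 mm tall, upright sides, 0.56 to 0.98 kg, friction on the table 0.45 to 0.75. Loose. Origin at the centre of its underside, z up
- corner0 (a point): lower corner of the plate box, at x = 52 mm, y = 75 mm in the box's own frame, height 0
- corner1 (a point): lower corner of the plate box, at x = 52 mm, y = -75 mm in the box's own frame, height 0
- corner2 (a point): lower corner of the plate box, at x = -52 mm, y = -75 mm in the box's own frame, height 0
- corner3 (a point): lower corner of the plate box, at x = -52 mm, y = 75 mm in the box's own frame, height 0
- pile_near: pile of flat grey archive boxes nearer the robot, 60 mm tall, fixed. Origin at table level, mid-length of the face along the aisle; its x axis points squarely across the aisle to the far pile, its y axis runs along the aisle; the pile fills x = -200 to 0 mm, y = -80 to 80 mm; a smaller box on top at x below -92 mm rises to 90 mm
- pile_far: like pile of flat grey archive boxes across the aisle, parallel to pile_near, 60 mm tall, fixed. Origin at table level, mid-length of the face along the aisle; x points away from the aisle, y along it; fills x = 0 to 210 mm, y = -80 to 80 mm; a smaller box on top at x over 85 mm rises to 90 mm. The aisle between the two origins is 111 to 114 mm wide (box: 104 mm) and 160 mm long
- mat: the thin dark grey foam mat lying flat on the table past one end of the aisle (the end away from the plate box; either left or right): 240 mm (x) by 220 mm (y), 1 mm thin and no step to the sliding box. Origin at its centre
- slide_case: bystander: white plastic case for mounted slides, 56 x 56 x 38 mm, on the small top box of the far pile. Origin at the centre of its underside
- loupe: bystander: black loupe, 52 mm wide, 46 mm tall, standing on the small top box of the far pile. Origin at the centre of its underside
- pencil_pot: bystander: white pot with pencils, 76 mm wide, 170 mm tall with the pencils, beyond the aisle line. Origin at the centre of its underside
- blower: bystander: black rubber air blower, 60 mm wide, 92 mm tall, beyond the aisle line. Origin at the centre of its underside
- brush: bystander: flat brush lying, 170 mm long, on the robot's side of the aisle line. Origin under the middle of it
- paste_jar: bystander: closed jar, 60 mm wide, 68 mm tall, to the left on the robot's side of the aisle line. Origin at the centre of its underside
Not all that is in view belongs to the job. What is shaped like the plate_box but pink or yellow is not meant.

How it is judged:
By the outcome, as a careful person would: the job done as asked, in the order asked, and still so for the second after the job is handed in, with the robot touching nothing.
It also fails if it takes over 72 s, if anything falls off the work surface, if the arm or the gripper's body presses on something with over 40 N, if the wrist force passes 120 N, or if a joint passes its speed limit or range.

## Working session

There is one attempt and no reset: what is moved stays moved. The work goes in short steps, Python scripts to look and compute and a tool call to move; the robot and the scene stay as the last step left them, time stands still between calls to the robot, and variables do not carry over. Pictures are saved under pics/ and viewed, about 8 in all and at most 12, crops included, and the job is handed in when it is done.

Besides the shell and the picture viewer there is one more tool, called after ">>>" as name(argument=value, ...), one argument or row to a line, values as JSON. carry_out: Moves the arm, as the interface text tells. Its arguments: {"type":"object","properties":{"motion":{"type":"array"}},"required":["motion"]}

```bash
mkdir -p pics; cat > h.py <<'E'
import numpy as np, cv2
from bench import ctrl
P={c:ctrl.camera_params(c) for c in("side","top")}
def w(c,p): return (P[c]["pose"]@np.r_[p,1])[:3]
def pix(c,X):
    q=np.linalg.inv(P[c]["pose"])@np.r_[X,1]; s=q[:2]/q[2]; s=s*(1+P[c]["k1"]*(s@s))
    return (P[c]["mtx"]@np.r_[s,1])[:2]
def ray(c,uv,z):
    s0=(np.linalg.inv(P[c]["mtx"])@np.r_[uv,1])[:2]; s=s0.copy()
    for _ in range(20): s=s0/(1+P[c]["k1"]*(s@s))
    T=P[c]["pose"]; d=T[:3,:3]@np.r_[s,1]; o=T[:3,3]
    return o+d*(z-o[2])/d[2]
E
python3 - <<'E'
from h import *
ims={c:ctrl.camera(c) for c in("top","side")}
for c in ims: cv2.imwrite(f"pics/{c}0.png",ims[c])
for c in("top","side"):
    print(c,P[c]["pose"][:3,3].round(3))
    for t in("plate_box","corner0","corner1","corner2","corner3","pile_near","pile_far","mat"):
        for d in ctrl.landmark_of(c,t)[:3]:
            X=w(c,np.array(d["point"])); print(t,round(d["conf"],2),X.round(4),pix(c,X).round())
o=ctrl.get_obs();print(o["eef_pos"],o["eef_rot"],o["time_s"],ctrl.grip_depth)
E
```

```text
top [0.411 0.061 1.1  ]
plate_box 0.75 [0.5604 0.199  0.0006] [271. 175.]
plate_box 0.72 [0.2333 0.2524 0.0008] [251. 287.]
plate_box 0.71 [0.3254 0.468  0.0015] [177. 255.]
corner0 0.92 [ 0.2706  0.1706 -0.0005] [279. 274.]
corner0 0.89 [ 0.2988  0.3806 -0.001 ] [207. 264.]
corner0 0.85 [0.3936 0.4082 0.0011] [198. 231.]
corner1 0.92 [ 0.2706  0.1706 -0.0005] [279. 274.]
corner1 0.89 [ 0.2988  0.3806 -0.001 ] [207. 264.]
corner1 0.85 [0.3936 0.4082 0.0011] [198. 231.]
corner2 0.92 [ 0.2706  0.1706 -0.0005] [279. 274.]
corner2 0.89 [ 0.2988  0.3806 -0.001 ] [207. 264.]
corner2 0.85 [0.3936 0.4082 0.0011] [198. 231.]
corner3 0.92 [ 0.2706  0.1706 -0.0005] [279. 274.]
corner3 0.89 [ 0.2988  0.3806 -0.001 ] [207. 264.]
corner3 0.85 [0.3936 0.4082 0.0011] [198. 231.]
pile_near 0.61 [ 0.4681 -0.0175  0.005 ] [343. 207.]
pile_far 0.67 [ 0.5781 -0.0285  0.0011] [347. 170.]
mat 0.76 [ 5.010e-01 -2.518e-01 -4.000e-04] [422. 196.]
side [ 0.01  -1.022  0.871]
plate_box 0.87 [ 0.6167  0.4285 -0.0018] [307. 158.]
plate_box 0.84 [ 0.5571  0.2004 -0.0022] [318. 191.]
plate_box 0.78 [ 0.2302  0.25  
[... 309 characters left out ...]
2  0.17   -0.0014] [239. 218.]
corner2 0.95 [ 3.928e-01  4.055e-01 -4.000e-04] [253. 174.]
corner2 0.93 [0.1354 0.2472 0.0038] [191. 215.]
corner2 0.89 [ 0.2702  0.17   -0.0014] [239. 218.]
corner3 0.95 [ 3.928e-01  4.055e-01 -4.000e-04] [253. 174.]
corner3 0.93 [0.1354 0.2472 0.0038] [191. 215.]
corner3 0.89 [ 0.2702  0.17   -0.0014] [239. 218.]
pile_near 0.67 [ 0.4678 -0.0207 -0.0046] [322. 235.]
pile_far 0.84 [ 0.5768 -0.0313 -0.0038] [356. 227.]
pile_far 0.64 [ 0.7215 -0.0184  0.09  ] [397. 187.]
pile_far 0.42 [ 0.4931 -0.2511 -0.0021] [369. 281.]
mat 0.87 [ 0.4986 -0.252   0.0017] [371. 279.]
[0.12984116 0.56014767 0.23127371] [ 0.70252592  0.08035386  0.7025238  -0.08037974] 0.9 0.0187
```

View pics/top0.png

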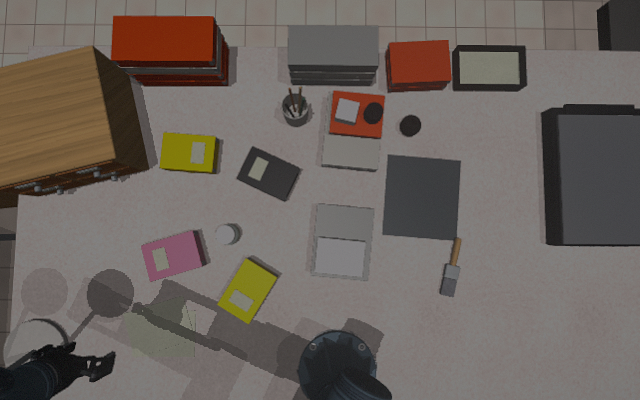

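View pics/side0.png

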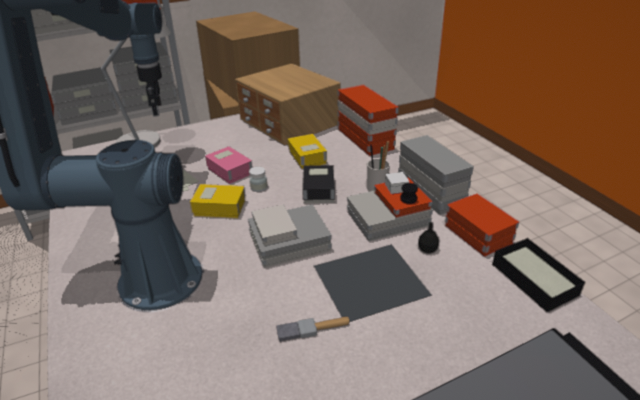

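The top view shows the aisle at about px (347,187) and the mat at (422,196). There are four box-shaped candidates: dark grey (268,173), yellow (189,153), yellow (248,290) and pink (173,255). Only the dark-lidded one over a light tray fits, so I'll confirm it in a crop rectified at lid height.

```bash
cat >> h.py <<'E'
S=1.75; X1,Y1=0.68,0.32   # ortho: col=(Y1-y)*1000*S,row=(X1-x)*1000*S
def ortho(im,z,H=480,W=800,interp=cv2.INTER_CUBIC):
    r,c=np.mgrid[0:H,0:W]; x=X1-r/1000/S; y=Y1-c/1000/S
    T=np.linalg.inv(P["top"]["pose"]); q=np.stack([x,y,np.full_like(x,z),np.ones_like(x)],-1)@T.T
    s=q[...,:2]/q[...,2:3]; s=s*(1+P["top"]["k1"]*(s**2).sum(-1,keepdims=True)); M=P["top"]["mtx"]
    return cv2.remap(im,(s[...,0]*M[0,0]+M[0,2]).astype(np.float32),(s[...,1]*M[1,1]+M[1,2]).astype(np.float32),interp)
def darkbox(im,z=0.058):
    o=ortho(im,z); g=cv2.cvtColor(o,cv2.COLOR_BGR2GRAY)
    return o,g
def edges(c,g0,n,L,half,thr=None):
    """sub-pixel strongest gradient along direction n near line through g0 (world xy) along c"""
E
sed -i '/^def edges/,$d' h.py
python3 - <<'E'
from h import *
im=ctrl.camera("top"); cv2.imwrite("pics/t1raw.png",im)
o=ortho(im,0.059); cv2.imwrite("pics/o1.png",o)
ts=ctrl.trace("top","plate_box")
for d in ts[:4]:
    m=ortho(d["pixels"].astype(np.uint8)*255,0.058,interp=cv2.INTER_LINEAR)
    c,_=cv2.findContours((m>127).astype(np.uint8),0,2)
    if c:
        (u,v),wh,a=cv2.minAreaRect(max(c,key=len)); print(d["conf"],X1-v/1000/S,Y1-u/1000/S,np.array(wh)/S,a)
for t in("pencil_pot","blower","paste_jar","slide_case","loupe","brush"):
    for d in ctrl.landmark_of("top",t)[:1]: print(t,round(d["conf"],2),w("top",np.array(d["point"])).round(3))
E
```

```text
0.8 0.559746817452567 0.19815081787109376 [150.69027274 105.83963449] 25.612194061279297
pencil_pot 0.67 [ 0.743  0.128 -0.004]
blower 0.56 [ 0.71  -0.214 -0.001]
paste_jar 0.78 [0.385 0.315 0.   ]
slide_case 0.55 [ 0.719 -0.021  0.085]
loupe 0.6 [ 0.576 -0.029  0.002]
brush 0.7 [ 0.294 -0.334 -0.003]
```

View pics/o1.png

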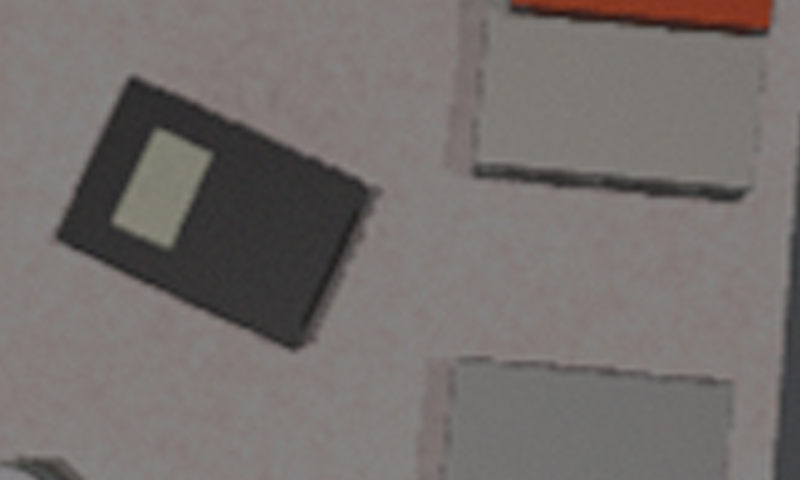

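The crop confirms the dark-lidded box with the light tray, centred at crop px (213,212), which is world (0.559, 0.198), with its long axis about 25.6° off. The aisle runs at about 5°, its face edges are near rows 175 and 370 at column 600, and its centre is (0.524, -0.023).

The plan has three steps:
1. Push from the rear with the open jaws set across the aisle, which squares the box up.
2. Nudge the box sideways onto the aisle line.
3. Push it through.

>>> carry_out(
  motion=[0,0,0,0,-0.0135,0.047,-1,0,0,0,0,-0.0135,0.047,-1,0,0,0,0,-0.0135,0.047,-1,0,0,0,0,-0.0135,0.047,-1,0,0,0,0,-0.0135,0.047,-1,0,0,0,0,-0.0135,0.047,-1,0,0,0,0,-0.0135,0.047,-1,0,0,0,0,-0.0135,0.047,-1,0,0,0,0,-0.0135,0.047,-1,0,0,0,0,-0.0135,0.047,-1],
)

```text
time_s: 2.3
eef_pos: [0.5638, 0.3222, 0.2322]
eef_rot: [0.703, 0.077, 0.703, -0.074]
wrist_force: [0.2, 1.4, -0.2]
opening: 1.003
```

>>> carry_out(
  motion=[8.2,0,0,0,0,0,-1,8.2,0,0,0,0,0,-1,8.2,0,0,0,0,0,-1,8.2,0,0,0,0,0,-1,8.2,0,0,0,0,0,-1,8.2,0,0,0,0,0,-1,8.2,0,0,0,0,0,-1,8.2,0,0,0,0,0,-1,8.2,0,0,0,0,0,-1,8.2,0,0,0,0,0,-1],
)

```text
time_s: 3.3
eef_pos: [0.5715, 0.3147, 0.2296]
eef_rot: [0.463, 0.535, 0.464, -0.533]
wrist_force: [-0.4, 0.1, -0.3]
opening: 0.996
```

```bash
cat >> h.py <<'E'
from scipy.spatial.transform import Rotation as Ro
def st(target=None,cw=None):
    """print state; if target given, remaining shift in tool axes and turn about tool x (deg)"""
    o=ctrl.get_obs(); q=o["eef_rot"]; R=Ro.from_quat([q[1],q[2],q[3],q[0]]).as_matrix()
    a=np.degrees(np.arctan2(R[0,1],R[1,1]))
    print("t",round(o["time_s"],2),"p",o["eef_pos"].round(4),"cw",round(a,2),"tilt",R[2].round(3),"F",np.round(o["wrist_force"],1),"op",round(o["opening"],2))
    if target is not None: print("tool shift",(R.T@(np.array(target)-o["eef_pos"])).round(4),"turn",None if cw is None else round(cw-a,2))
E
python3 -c "
from h import *
st((.558,.322,.012),95)"
```

```text
t 3.3 p [0.5715 0.3147 0.2296] cw 98.03 tilt [-1.     0.    -0.003] F [-0.4  0.1 -0.3] op 1.0
tool shift [ 0.2176 -0.0145 -0.0048] turn -3.03
```

>>> carry_out(
  motion=[-3,0,0,0,-0.0145,-0.005,-1,0,0,0,0.04,0,0,-1,0,0,0,0.04,0,0,-1,0,0,0,0.04,0,0,-1,0,0,0,0.04,0,0,-1,0,0,0,0.03,0,0,-1,0,0,0,0.02,0,0,-1,0,0,0,0,0,0,-1],
)

```text
time_s: 4.1
eef_pos: [0.5531, 0.3278, 0.0158]
eef_rot: [0.491, 0.511, 0.492, -0.506]
wrist_force: [-0.8, -0.8, -1.1]
opening: 0.996
```

```bash
python3 -c "
from h import *
st((.558,.322,.012),95)"
```

```text
t 4.1 p [0.5531 0.3278 0.0158] cw 91.94 tilt [-1.     0.004 -0.006] F [-0.8 -0.8 -1.1] op 1.0
tool shift [0.0038 0.0051 0.0057] turn 3.06
```

>>> carry_out(
  motion=[1.5,0,0,0,0.004,0,-1,0.5,0,0,0,0,0,-1,0,0,0,0,0,0.01,-1,0,0,0,0,0,0.01,-1,0,0,0,0,0,0.006,-1,0,0,0,0,0,0.006,-1,0,0,0,0,0,0.006,-1,0,0,0,0,0,0,-1],
)

```text
time_s: 4.9
eef_pos: [0.558, 0.2879, 0.0229]
eef_rot: [0.485, 0.521, 0.483, -0.51]
wrist_force: [-0.4, -0.3, -0.4]
opening: 0.997
```

```bash
python3 -c "
from h import *
st((.555,.262,.014),95)"
```

```text
t 4.9 p [0.558  0.2879 0.0229] cw 93.59 tilt [-1.     0.013 -0.01 ] F [-0.4 -0.3 -0.4] op 1.0
tool shift [ 0.0086 -0.0015  0.0261] turn 1.41
```

The open jaws would straddle the box's rear corner. I'll back off, narrow the jaws and square the hand to the rear face, then swing the box round with a two-finger push.

>>> carry_out(
  motion=[0,0,0,0,0,-0.012,-0.5,0,0,0,0,0.005,-0.013,-0.5,5,0,-0.7,0.005,0.012,0,-0.5,5,-0.5,0,0.003,0.012,0,-0.5,5,0,0,0,0.008,0,-0.5,4,0,0,0,0.005,0,-0.5,0,0,0,0,0,0,-0.5,0,0,0,0,0,0,-0.5],
)

```text
time_s: 5.7
eef_pos: [0.6017, 0.3148, 0.0144]
eef_rot: [0.389, 0.59, 0.391, -0.589]
wrist_force: [-1.2, 0.3, 0.1]
opening: 0.751
```

```bash
python3 -c "
from h import *
st((.605,.294,.017),115.6)"
```

```text
t 5.7 p [0.6017 0.3148 0.0144] cw 113.05 tilt [-1.    -0.002 -0.003] F [-1.2  0.3  0.1] op 0.75
tool shift [-0.0027  0.0112  0.0178] turn 2.55
```

>>> carry_out(
  motion=[1.5,0,0,-0.002,0.006,0.006,-0.5,1,0,0,0,0.005,0.006,-0.5,0,0,0,0,0,0.008,-0.5,0,0,0,0,0,0.006,-0.5,0,0,0,0,0,0.004,-0.5,0,0,0,0,0,0,-0.5],
)

```text
time_s: 6.3
eef_pos: [0.5976, 0.2807, 0.0164]
eef_rot: [0.376, 0.598, 0.378, -0.598]
wrist_force: [-0.6, 1.1, -0.3]
opening: 0.746
```

```bash
python3 -c "
from h import *
st((.5963,.2756,.016),115.6)"
```

```text
t 6.3 p [0.5976 0.2807 0.0164] cw 115.55 tilt [-1.    -0.003 -0.002] F [-0.6  1.1 -0.3] op 0.75
tool shift [0.0004 0.0011 0.0052] turn 0.05
```

>>> carry_out(
  motion=[0,0,0,0,0,0.005,-0.5,0,0,0,0,0,0.002,-0.5,-2,0,0,0,-0.003,0.0045,-0.5,-2,0,0,0,-0.003,0.0045,-0.5,-2,0,0,0,-0.003,0.0045,-0.5,-2,0,0,0,-0.003,0.0045,-0.5,0,0,0,0,0,0,-0.5],
)

```text
time_s: 7.0
eef_pos: [0.5767, 0.2657, 0.0171]
eef_rot: [0.417, 0.572, 0.422, -0.566]
wrist_force: [-0.2, -0.5, -1.4]
opening: 0.751
```

```bash
cat >> h.py <<'E'
BOX=None
def box():
    """pose of dark box from top trace: centre x,y and long-axis angle (cw deg of its y axis)"""
    im=ctrl.camera("top")
    ds=[d for d in ctrl.trace("top","plate_box")]
    for d in ds:
        px=im[d["pixels"]].astype(int)
        if (px.max(1)-px.min(1)).mean()>25: continue
        m=ortho(d["pixels"].astype(np.uint8)*255,0.058,interp=cv2.INTER_LINEAR)
        c,_=cv2.findContours((m>127).astype(np.uint8),0,2)
        if not c: continue
        (u,v),(a,b),t=cv2.minAreaRect(max(c,key=cv2.contourArea)); 
        if a<b: t-=90; a,b=b,a
        print("box",round(d["conf"],2),"x",round(X1-v/1000/S,4),"y",round(Y1-u/1000/S,4),"size",round(a/S),round(b/S),"ang",round((t+90)%180-90,2),"line x",round(.524+.0875*(Y1-u/1000/S+.023),4))
    return im
E
python3 -c "
from h import *
st((.5963,.2756,.016),115.6); im=box(); cv2.imwrite('pics/o2.png',ortho(im,.058))"
```

```text
t 7.0 p [0.5767 0.2657 0.0171] cw 107.26 tilt [-1.    -0.    -0.011] F [-0.2 -0.5 -1.4] op 0.75
tool shift [ 0.0012  0.0158 -0.0152] turn 8.34
box 0.9 x 0.5497 y 0.1809 size 151 109 ang 17.72 line x 0.5418
```

>>> carry_out(
  motion=[-1.5,0,0,0,-0.003,0.0045,-0.5,-2,0,0,0,-0.003,0.0045,-0.5,-2,0,0,0,-0.003,0.0045,-0.5,-2,0,0,0,-0.003,0.0045,-0.5,-2,0,0,0,-0.003,0.0045,-0.5,-1.5,0,0,0,-0.003,0.0035,-0.5,0,0,0,0,0,0,-0.5],
)

```text
time_s: 7.8
eef_pos: [0.5536, 0.2474, 0.0176]
eef_rot: [0.471, 0.53, 0.477, -0.519]
wrist_force: [-0.2, 0.9, -0.7]
opening: 0.749
```

```bash
python3 -c "
from h import *
st((.5963,.2756,.016),95); im=box(); cv2.imwrite('pics/o2.png',ortho(im,.058))"
```

```text
t 7.8 p [0.5536 0.2474 0.0176] cw 95.76 tilt [-1.     0.004 -0.018] F [-0.2  0.9 -0.7] op 0.75
tool shift [ 0.0023  0.0397 -0.0323] turn -0.76
box 0.9 x 0.5437 y 0.1517 size 132 110 ang 6.01 line x 0.5393
```

View pics/o2.png

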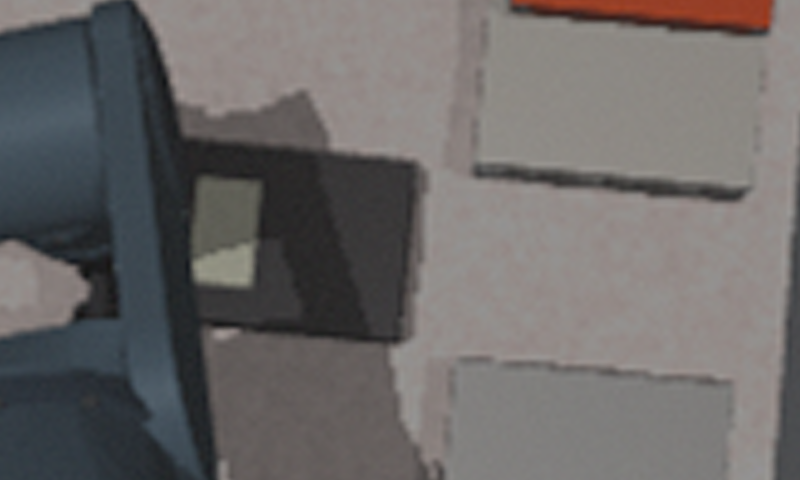

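The view shows the box nearly squared: its lid front corners are at (415,160) and (402,338), against aisle lines at about rows 159 and 354 there. It is about 4 mm too far in +x, so I'll nudge it from the far side.

>>> carry_out(
  motion=[0,0,0,0,0,-0.015,-0.5,0,0,0,0,0,-0.015,-0.5,0,0,0,-0.04,0,0,-1,0,0,0,-0.04,0,0,-1,0,0,0,-0.04,0,0,-1,-8,0,0,0,0,0,-1,-8,0,0,0,0,0,-1,-8,0,0,0,0,0,-1,-8,0,0,0,0,0,-1,-8,0,0,0,0,0,-1],
)

```text
time_s: 8.9
eef_pos: [0.5575, 0.2876, 0.1432]
eef_rot: [0.629, 0.328, 0.63, -0.316]
wrist_force: [-0.9, 0.4, 0.2]
opening: 1.004
```

>>> carry_out(
  motion=[-8,0,0,0,0,0,-1,-8,0,0,0,0,0,-1,-8,0,0,0,0,0,-1,-8,0,0,0,0,0,-1,-8,0,0,0,0,0,-1,-4,0,0,0,0,0,-1,0,0,0,0,0,0,-1],
)

```text
time_s: 9.6
eef_pos: [0.5579, 0.2972, 0.144]
eef_rot: [0.708, 0.054, 0.703, -0.043]
wrist_force: [-0.6, 1.0, 0.5]
opening: 1.005
```

```bash
python3 -c "
from h import *
st((.638,.166,.014),5)"
```

```text
t 9.6 p [0.5579 0.2972 0.144 ] cw 7.88 tilt [-1.     0.017  0.005] F [-0.6  1.   0.5] op 1.0
tool shift [ 0.1285 -0.1211  0.0967] turn -2.88
```

Next I'll move over, clear of the box, and then descend.

>>> carry_out(
  motion=[-1.5,0,-0.8,0,-0.02,0.04,-1,-1,0,0,0,-0.03,0.035,-1,0,0,0,0,-0.035,0.02,-1,0,0,0,0,-0.035,0,-1,0,0,0,0,0,0,-1],
)

```text
time_s: 10.1
eef_pos: [0.6425, 0.1687, 0.1436]
eef_rot: [0.708, 0.035, 0.704, -0.034]
wrist_force: [0.5, 0.1, -0.2]
opening: 1.002
```

```bash
python3 -c "
from h import *
st((.638,.166,.014),5)"
```

```text
t 10.1 p [0.6425 0.1687 0.1436] cw 5.53 tilt [-1.     0.002  0.006] F [ 0.5  0.1 -0.2] op 1.0
tool shift [ 0.1296 -0.0034 -0.005 ] turn -0.53
```

>>> carry_out(
  motion=[-0.3,0,0,0.035,0,0,-1,0,0,0,0.035,0,0,-1,0,0,0,0.03,0,0,-1,0,0,0,0.02,0,-0.002,-1,0,0,0,0.005,0,0,-1,0,0,0,0,0,0,-1],
)

```text
time_s: 10.7
eef_pos: [0.6448, 0.1749, 0.0171]
eef_rot: [0.71, 0.037, 0.702, -0.035]
wrist_force: [1.1, -0.6, 0.5]
opening: 0.999
```

```bash
python3 -c "
from h import *
st((.610,.166,.014),5); im=box(); cv2.imwrite('pics/o3.png',ortho(im,.058))"
```

```text
t 10.7 p [0.6448 0.1749 0.0171] cw 5.85 tilt [-1.     0.005  0.012] F [ 1.1 -0.6  0.5] op 1.0
tool shift [ 0.0027 -0.0124 -0.0338] turn -0.85
box 0.7 x 0.5386 y 0.1087 size 108 45 ang -84.29 line x 0.5355
```

View pics/o3.png

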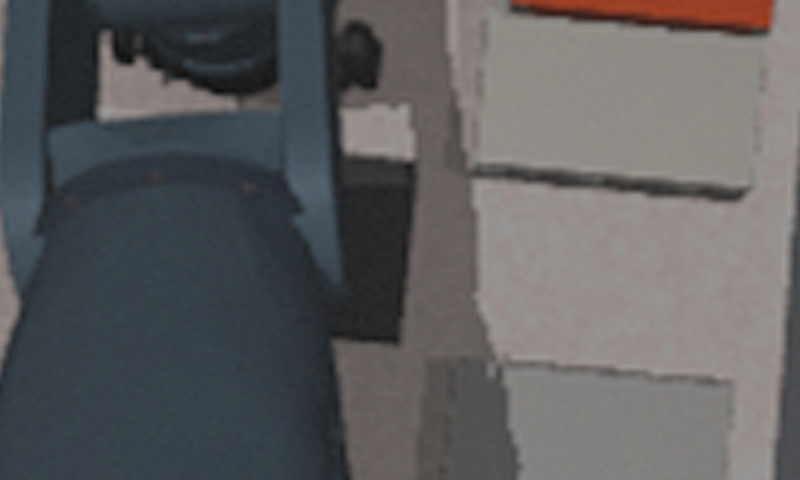

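>>> carry_out(
  motion=[-0.5,0,0,0.002,-0.006,-0.012,-1,-0.3,0.4,0,0,-0.004,-0.012,-1,0,0,0,0,0,-0.006,-1,0,0,0,0,0,0,-1],
)

```text
time_s: 11.2
eef_pos: [0.6178, 0.1687, 0.0221]
eef_rot: [0.712, 0.033, 0.701, -0.029]
wrist_force: [-0.0, 0.2, 0.5]
opening: 1.0
```

```bash
python3 -c "
from h import *
st((.6045,.166,.014),5)"
```

```text
t 11.2 p [0.6178 0.1687 0.0221] cw 5.04 tilt [-1.     0.007  0.016] F [-0.   0.2  0.5] op 1.0
tool shift [ 0.0078 -0.0039 -0.0131] turn -0.04
```

>>> carry_out(
  motion=[0,0.8,-0.3,0.005,0,-0.005,-1,0,0,0,0,0,-0.004,-1,0,0,0,0,0,-0.003,-1,0,0,0,0,0,0,-1],
)

```text
time_s: 11.6
eef_pos: [0.6078, 0.1703, 0.0185]
eef_rot: [0.709, 0.032, 0.704, -0.031]
wrist_force: [-0.3, -0.3, -0.9]
opening: 0.999
```

```bash
python3 -c "
from h import *
st((.6045,.166,.014),5); im=box();cv2.imwrite('pics/o4.png',ortho(im,.058)[120:400,300:560])"
```

```text
t 11.6 p [0.6078 0.1703 0.0185] cw 5.08 tilt [-1.     0.002  0.006] F [-0.3 -0.3 -0.9] op 1.0
tool shift [ 0.0045 -0.0046 -0.0029] turn -0.08
box 0.95 x 0.5374 y 0.102 size 110 39 ang -90.0 line x 0.5349
```

>>> carry_out(
  motion=[0,0,0,0,0,-0.003,-1,0,0,0,0,0,-0.001,-1,0,0,0,0,0,0,-1],
)

```text
time_s: 12.0
eef_pos: [0.6053, 0.1704, 0.0187]
eef_rot: [0.71, 0.032, 0.703, -0.031]
wrist_force: [3.3, -0.9, -1.3]
opening: 1.0
```

>>> carry_out(
  motion=[0,0,0,0,0,0.015,-1,0,0,0,0,0,0.02,-1,0,0,0,-0.04,0,0,-0.3,0,0,0,-0.045,0,0,-0.3,0,0,0,-0.04,0,0,-0.3,0,0,0,0,0.045,0,-0.3,0,0,0,0,0.045,0,-0.3,0,0,0,0,0.04,0,-0.3,0,0,0,0,0.03,-0.02,-0.3],
)

```text
time_s: 12.9
eef_pos: [0.6297, 0.327, 0.1423]
eef_rot: [0.701, 0.035, 0.711, -0.035]
wrist_force: [0.1, 0.2, -0.2]
opening: 0.65
```

```bash
python3 -c "
from h import *
st((.553,.305,.016),95); im=box();cv2.imwrite('pics/o4.png',ortho(im,.058))"
```

```text
t 12.9 p [0.6297 0.327  0.1423] cw 5.68 tilt [-1.    -0.002 -0.014] F [ 0.1  0.2 -0.2] op 0.65
tool shift [ 0.1273 -0.0293 -0.0724] turn 89.32
```

View pics/o4.png

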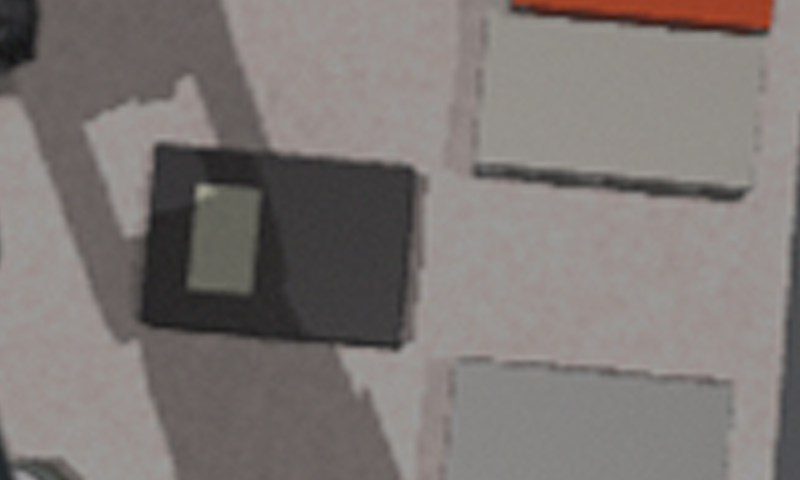

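Box corners are at (157,145), (414,166), (400,348) and (142,325). The box's mid-line at the front is row 257 against 256.6 for the aisle, so it is on the line. I'll refine that numerically and go round behind the box.

```bash
cat >> h.py <<'E'
def efit(g,c0,c1,r0,r1,sl,sign):
    """line fit of strongest gradient of given sign along rows, near rows r0..r1 at col c0 with slope sl"""
    cs=np.arange(c0,c1,3); G=np.gradient(cv2.GaussianBlur(g,(0,0),1.5).astype(float),axis=0)*sign; rs=[]
    for c in cs:
        a=int(r0+sl*(c-c0)); n=int(r1-r0); k=G[a:a+n,c].argmax(); y=G[a+k-1:a+k+2,c]; d=y[0]-2*y[1]+y[2]
        rs.append(a+k+(0.5*(y[0]-y[2])/d if abs(d)>1e-6 else 0))
    rs=np.array(rs); ok=np.ones(len(cs),bool)
    for _ in range(4):
        p=np.polyfit(cs[ok],rs[ok],1); e=np.abs(rs-np.polyval(p,cs)); ok=e<max(1,2*np.median(e))
    return p
E
python3 - <<'E'
from h import *
im=cv2.imread("pics/o4.png"); g=cv2.cvtColor(im,cv2.COLOR_BGR2GRAY)
f=efit(g,490,735,157,180,.086,-1); n=efit(g,470,720,350,372,.086,-1); n2=efit(g,470,720,350,372,.086,1)
a=efit(g,270,400,145,167,.083,-1); b=efit(g,320,390,330,352,.088,1)
for k,p in dict(far=f,near_dark=n,near_lit=n2,bx_plus=a,bx_minus=b).items(): print(k,np.degrees(np.arctan(p[0])).round(2),[np.polyval(p,c).round(1) for c in(150,400,600)])
E
```

```text
far 5.48 [np.float64(130.4), np.float64(154.4), np.float64(173.6)]
near_dark 5.21 [np.float64(325.5), np.float64(348.3), np.float64(366.5)]
near_lit 5.43 [np.float64(332.0), np.float64(355.7), np.float64(374.8)]
bx_plus 5.31 [np.float64(140.6), np.float64(163.8), np.float64(182.4)]
bx_minus 5.06 [np.float64(327.4), np.float64(349.6), np.float64(367.3)]
```

>>> carry_out(
  motion=[8.2,0,0,0,0,0,-0.3,8.2,0,0,0,0,0,-0.3,8.2,0,0,0,0,0,-0.3,8.2,0,0,0,0,0,-0.3,8.2,0,0,0,0,0,-0.3,8.2,0,0,0,0,0,-0.3,8.2,0,0,0,0,0,-0.3,8.2,0,0,0,0,0,-0.3,8.2,0,0,0,0,0,-0.3,8.2,0,0,0,0,0,-0.3],
)

```text
time_s: 14.0
eef_pos: [0.6183, 0.3241, 0.1367]
eef_rot: [-0.49, -0.491, -0.505, 0.514]
wrist_force: [0.4, -0.6, 0.1]
opening: 0.652
```

>>> carry_out(
  motion=[4,0,0,0,0,0,-0.3,0,0,0,0,0,0,-0.3],
)

```text
time_s: 14.2
eef_pos: [0.6172, 0.3223, 0.1358]
eef_rot: [-0.471, -0.508, -0.485, 0.534]
wrist_force: [-0.6, 0.2, 0.5]
opening: 0.652
```

```bash
python3 -c "
from h import *
st((.553,.290,.016),95)"
```

```text
t 14.2 p [0.6172 0.3223 0.1358] cw 94.95 tilt [-0.999 -0.04   0.013] F [-0.6  0.2  0.5] op 0.65
tool shift [ 0.1227 -0.0563  0.036 ] turn 0.05
```

>>> carry_out(
  motion=[0.3,0.7,2.2,0,-0.03,0.01,-0.3,0,0,0,0.03,-0.025,0.01,-0.3,0,0,0,0.035,0,0.01,-0.3,0,0,0,0.03,0,0,-0.3,0,0,0,0.02,0,0,-0.3,0,0,0,0,0,0,-0.3],
)

```text
time_s: 14.8
eef_pos: [0.5556, 0.2928, 0.0167]
eef_rot: [-0.479, -0.517, -0.48, 0.522]
wrist_force: [-0.5, -0.3, -0.3]
opening: 0.649
```

```bash
python3 -c "
from h import *
st((.5507,.275,.016),95.4)"
```

```text
t 14.8 p [0.5556 0.2928 0.0167] cw 94.56 tilt [-1.    -0.006  0.004] F [-0.5 -0.3 -0.3] op 0.65
tool shift [ 0.0008 -0.0035  0.0182] turn 0.84
```

>>> carry_out(
  motion=[0.4,0,0.3,0,-0.003,0.012,-0.3,0.3,0,0,0,0,0.012,-0.3,0,0,0,0,0,0.008,-0.3,0,0,0,0,0,0.004,-0.3,0,0,0,0,0,0,-0.3],
)

```text
time_s: 15.3
eef_pos: [0.5514, 0.255, 0.0204]
eef_rot: [-0.479, -0.521, -0.476, 0.522]
wrist_force: [0.4, 1.6, -0.4]
opening: 0.649
```

```bash
cat >> h.py <<'E'
def line(y,z=.016,dx=0): return (.524+.0945*(y+.023)+dx,y,z)
E
python3 -c "
from h import *
st(line(.215),95.4)"
```

```text
t 15.3 p [0.5514 0.255  0.0204] cw 95.06 tilt [-1.     0.002  0.003] F [ 0.4  1.6 -0.4] op 0.65
tool shift [ 0.0046 -0.0014  0.0402] turn 0.34
```

>>> carry_out(
  motion=[0.2,0,0,0.003,0,0.006,-0.3,0,0,0,0,0,0.006,-0.3,0,0,0,0,0,0.006,-0.3,0,0,0,0,0,0.005,-0.3,0,0,0,0,0,0.004,-0.3,0,0,0,0,0,0,-0.3],
)

```text
time_s: 15.9
eef_pos: [0.55, 0.2291, 0.0185]
eef_rot: [0.477, 0.524, 0.476, -0.521]
wrist_force: [0.2, 1.0, -0.4]
opening: 0.651
```

```bash
python3 -c "
from h import *
st(line(.185),95.4); im=ctrl.camera('top');cv2.imwrite('pics/o5.png',ortho(im,.058))"
```

```text
t 15.9 p [0.55   0.2291 0.0185] cw 95.24 tilt [-1.     0.005 -0.002] F [ 0.2  1.  -0.4] op 0.65
tool shift [ 0.0024 -0.0023  0.0445] turn 0.16
```

View pics/o5.png

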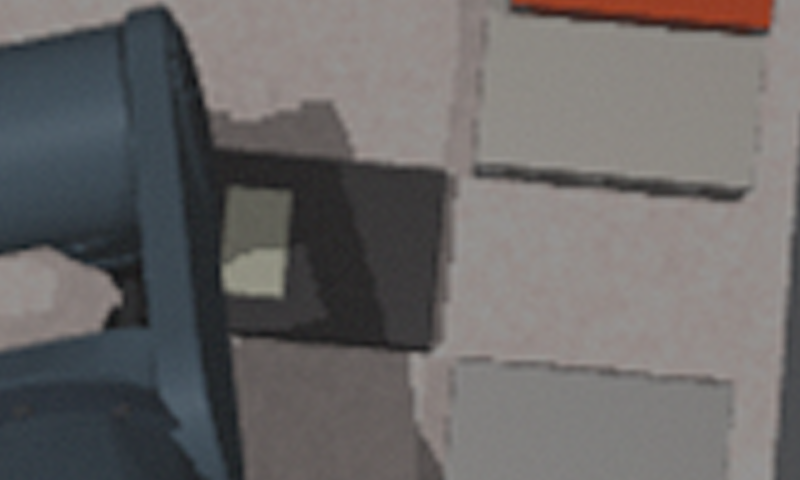

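The front corners are at (447,171) and (433,349), with about 3 mm or more to each wall line. I'll bias slightly to +x and enter.

>>> carry_out(
  motion=[0.2,0,-0.2,0.002,0.0006,0.006,-0.3,0,0,0,0,0.0006,0.006,-0.3,0,0,0,0,0.0005,0.006,-0.3,0,0,0,0,0,0.006,-0.3,0,0,0,0,0,0.004,-0.3,0,0,0,0,0,0,-0.3],
)

```text
time_s: 16.55
eef_pos: [0.55, 0.2027, 0.0178]
eef_rot: [0.475, 0.525, 0.476, -0.521]
wrist_force: [0.4, 4.1, -0.3]
opening: 0.647
```

```bash
python3 -c "
from h import *
st(line(.150),95.4); im=ctrl.camera('top');o=ortho(im,.058);cv2.imwrite('pics/o6.png',o)
g=cv2.cvtColor(o,cv2.COLOR_BGR2GRAY)
f=efit(g,500,735,157,180,.092,-1); a=efit(g,330,470,152,190,.092,-1); b=efit(g,330,460,325,360,.092,1)
for p in(f,a,b): print(np.degrees(np.arctan(p[0])).round(2),np.polyval(p,[450,600]).round(1))"
```

```text
t 16.55 p [0.55   0.2027 0.0178] cw 95.42 tilt [-1.     0.003 -0.006] F [ 0.4  4.1 -0.3] op 0.65
tool shift [ 0.0015 -0.0046  0.0534] turn -0.02
5.28 [159.8 173.7]
4.95 [165. 178.]
4.81 [352.  364.6]
```

View pics/o6.png

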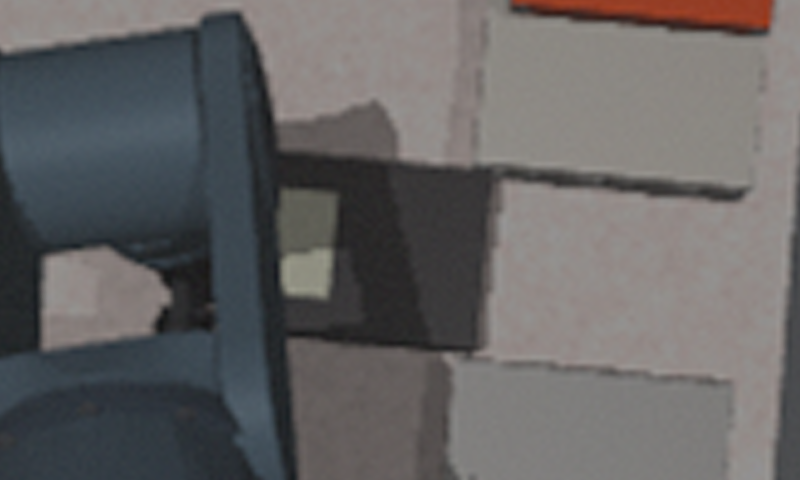

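The box is now in the mouth, with gaps of about 3 mm on the far side and 4 mm on the near side. Pushing on.

>>> carry_out(
  motion=[0.1,0,0,0,-0.0003,0.007,-0.3,0,0,0,0,0,0.007,-0.3,0,0,0,0,0,0.007,-0.3,0,0,0,0,0,0.007,-0.3,0,0,0,0,0,0.007,-0.3,0,0,0,0,0,0,-0.3],
)

```text
time_s: 17.2
eef_pos: [0.5465, 0.1682, 0.0179]
eef_rot: [0.475, 0.526, 0.476, -0.52]
wrist_force: [-1.0, 0.5, -0.3]
opening: 0.651
```

```bash
cat > chk.py <<'E'
import sys; from h import *
y=float(sys.argv[1]); st(line(y,dx=.004),95.4); o=ortho(ctrl.camera('top'),.058); cv2.imwrite(sys.argv[2],o)
g=cv2.cvtColor(o,cv2.COLOR_BGR2GRAY); c=int((Y1-(ctrl.get_obs()["eef_pos"][1]-.087))*1000*S)
# box ends seen between hand and front
for nm,r,s in(("plus",-104,-1),("minus",75,1)):
    c0,c1=c+30,c+120; m=272.5+.0945*(c0-600); p=efit(g,c0,c1,m+r,m+r+30,.0945,s); print(nm,np.degrees(np.arctan(p[0])).round(2),"offset from mid mm",((np.polyval(p,c1)-(272.5+.0945*(c1-600)))/S).round(1))
E
python3 chk.py .10 pics/o7.png
```

```text
t 17.2 p [0.5465 0.1682 0.0179] cw 95.46 tilt [-1.     0.004 -0.008] F [-1.   0.5 -0.3] op 0.65
tool shift [ 0.0013 -0.0003  0.0685] turn -0.06
plus 2.37 offset from mid mm -56.8
minus 10.34 offset from mid mm 57.3
```

>>> carry_out(
  motion=[0,0,-0.2,0.001,0,0.007,-0.3,0,0,0,0,0,0.007,-0.3,0,0,0,0,0,0.007,-0.3,0,0,0,0,0,0.007,-0.3,0,0,0,0,0,0.007,-0.3,0,0,0,0,0,0,-0.3],
)

```text
time_s: 17.85
eef_pos: [0.5442, 0.1363, 0.0178]
eef_rot: [0.474, 0.527, 0.478, -0.519]
wrist_force: [-0.3, -0.4, 0.1]
opening: 0.649
```

```bash
python3 chk.py .07 pics/o8.png
```

```text
t 17.85 p [0.5442 0.1363 0.0178] cw 95.4 tilt [-1.     0.003 -0.013] F [-0.3 -0.4  0.1] op 0.65
tool shift [ 0.001  -0.0011  0.0667] turn -0.0
plus 5.53 offset from mid mm -55.7
minus 4.27 offset from mid mm 52.0
```

View pics/o8.png

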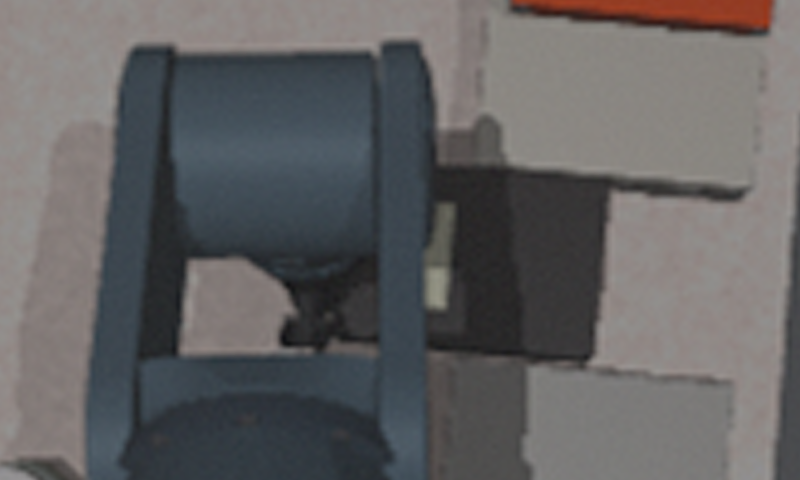

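Front corners are at (608,178) and (590,360). That leaves about 2 mm on the far side and 5 mm on the near side, so I'll bias slightly to -x and continue.

>>> carry_out(
  motion=[0,-0.5,-0.2,0.001,-0.0006,0.007,-0.3,0,0,0,0,-0.0006,0.007,-0.3,0,0,0,0,-0.0005,0.007,-0.3,0,0,0,0,-0.0004,0.007,-0.3,0,0,0,0,0,0.007,-0.3,0,0,0,0,0,0,-0.3],
)

```text
time_s: 18.5
eef_pos: [0.5398, 0.1047, 0.0176]
eef_rot: [0.475, 0.525, 0.478, -0.52]
wrist_force: [1.0, 1.6, 0.1]
opening: 0.651
```

```bash
python3 chk.py .05 pics/o9.png
```

```text
t 18.5 p [0.5398 0.1047 0.0176] cw 95.34 tilt [-1.     0.002 -0.008] F [1.  1.6 0.1] op 0.65
tool shift [0.0012 0.0002 0.0549] turn 0.06
plus 6.24 offset from mid mm -55.3
minus 4.61 offset from mid mm 55.8
```

>>> carry_out(
  motion=[0,0,0,0.001,-0.0003,0.007,-0.3,0,0,0,0,0,0.007,-0.3,0,0,0,0,0,0.007,-0.3,0,0,0,0,0,0.007,-0.3,0,0,0,0,0,0.007,-0.3,0,0,0,0,0,0,-0.3],
)

```text
time_s: 19.15
eef_pos: [0.5371, 0.0743, 0.0174]
eef_rot: [0.474, 0.527, 0.479, -0.518]
wrist_force: [0.8, -0.0, 0.1]
opening: 0.652
```

```bash
python3 chk.py .0 pics/o10.png
```

```text
t 19.15 p [0.5371 0.0743 0.0174] cw 95.3 tilt [-1.     0.003 -0.014] F [ 0.8 -0.   0.1] op 0.65
tool shift [ 0.0003 -0.      0.0746] turn 0.1
plus 5.2 offset from mid mm -55.8
minus 4.13 offset from mid mm 55.0
```

View pics/o10.png

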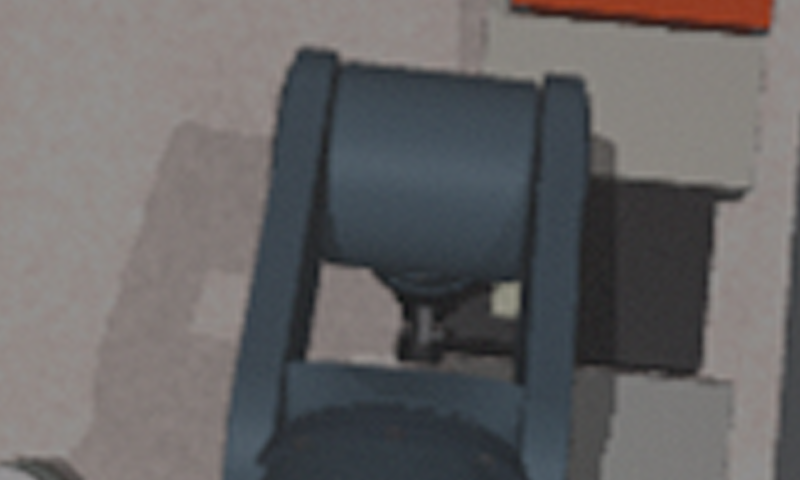

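Front corners are at (715,190) and (698,373), with about 3 mm and 4 mm clear. Continuing.

>>> carry_out(
  motion=[0.1,-0.5,0,0,0,0.008,-0.3,0,0,0,0,0,0.008,-0.3,0,0,0,0,0,0.008,-0.3,0,0,0,0,0,0.008,-0.3,0,0,0,0,0,0.008,-0.3,0,0,0,0,0,0.006,-0.3,0,0,0,0,0,0,-0.3],
)

```text
time_s: 19.9
eef_pos: [0.5328, 0.0333, 0.0173]
eef_rot: [0.474, 0.526, 0.478, -0.519]
wrist_force: [0.2, 0.3, -0.5]
opening: 0.652
```

```bash
python3 -c "
from h import *
st(line(-.03,.017,.004),95.4)"
```

```text
t 19.9 p [0.5328 0.0333 0.0173] cw 95.32 tilt [-1.     0.003 -0.011] F [ 0.2  0.3 -0.5] op 0.65
tool shift [-0.0004  0.0004  0.0635] turn 0.08
```

>>> carry_out(
  motion=[0.1,-0.4,0,0,0.0003,0.008,-0.3,0,0,0,0,0,0.008,-0.3,0,0,0,0,0,0.008,-0.3,0,0,0,0,0,0.008,-0.3,0,0,0,0,0,0.008,-0.3,0,0,0,0,0,0.008,-0.3,0,0,0,0,0,0.006,-0.3,0,0,0,0,0,0,-0.3],
)

```text
time_s: 20.7
eef_pos: [0.528, -0.0146, 0.0172]
eef_rot: [0.474, 0.526, 0.478, -0.519]
wrist_force: [-0.6, -0.3, -0.7]
opening: 0.647
```

```bash
python3 -c "
from h import *
st(line(-.08,.017,.004),95.4)
Y1=.12
import h; h.Y1=.12
o=h.ortho(ctrl.camera('top'),.058); cv2.imwrite('pics/o11.png',o)"
```

```text
t 20.7 p [ 0.528  -0.0146  0.0172] cw 95.35 tilt [-1.     0.003 -0.012] F [-0.6 -0.3 -0.7] op 0.65
tool shift [-0.0005  0.0007  0.0657] turn 0.05
```

View pics/o11.png

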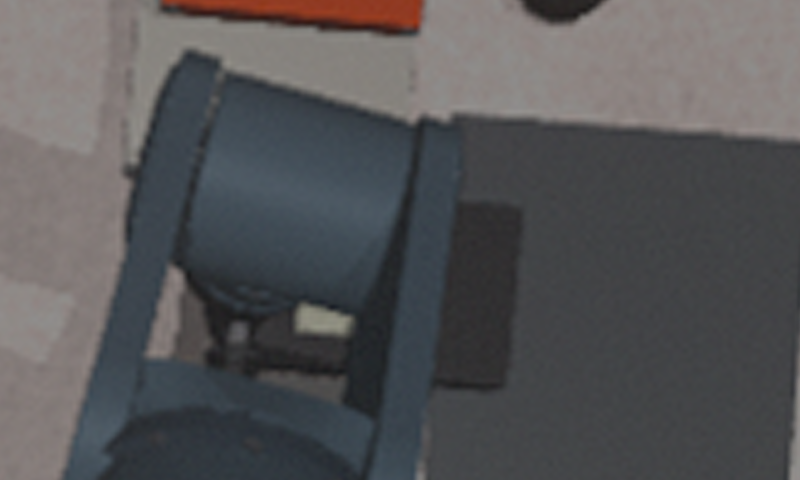

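The box front is out over the mat at (523,208)–(505,386) and on the aisle mid-line. Continuing.

>>> carry_out(
  motion=[0,-0.4,0,0,0.0003,0.008,-0.3,0,0,0,0,0,0.008,-0.3,0,0,0,0,0,0.008,-0.3,0,0,0,0,0,0.008,-0.3,0,0,0,0,0,0.008,-0.3,0,0,0,0,0,0.008,-0.3,0,0,0,0,0,0.008,-0.3,0,0,0,0,0,0.006,-0.3,0,0,0,0,0,0,-0.3],
)

```text
time_s: 21.65
eef_pos: [0.5227, -0.0679, 0.0171]
eef_rot: [0.474, 0.526, 0.48, -0.518]
wrist_force: [0.4, 0.1, 1.2]
opening: 0.655
```

```bash
python3 -c "
from h import *
st(line(-.160,.017,.004),95.4)"
```

```text
t 21.65 p [ 0.5227 -0.0679  0.0171] cw 95.23 tilt [-1.     0.001 -0.015] F [0.4 0.1 1.2] op 0.66
tool shift [-0.0012  0.0008  0.0924] turn 0.17
```

>>> carry_out(
  motion=[0.1,-0.6,0,0,0.0003,0.008,-0.3,0,0,0,0,0,0.008,-0.3,0,0,0,0,0,0.008,-0.3,0,0,0,0,0,0.008,-0.3,0,0,0,0,0,0.008,-0.3,0,0,0,0,0,0.008,-0.3,0,0,0,0,0,0.006,-0.3,0,0,0,0,0,0,-0.3],
)

```text
time_s: 22.45
eef_pos: [0.518, -0.1137, 0.017]
eef_rot: [0.473, 0.525, 0.48, -0.519]
wrist_force: [-0.5, 0.2, 0.6]
opening: 0.648
```

>>> carry_out(
  motion=[0,0,0,0,0,0.008,-0.3,0,0,0,0,0,0.008,-0.3,0,0,0,0,0,0.008,-0.3,0,0,0,0,0,0.008,-0.3,0,0,0,0,0,0.008,-0.3,0,0,0,0,0,0.006,-0.3,0,0,0,0,0,0,-0.3],
)

```text
time_s: 23.15
eef_pos: [0.5139, -0.1513, 0.0169]
eef_rot: [0.47, 0.527, 0.484, -0.516]
wrist_force: [-0.4, 0.6, 0.1]
opening: 0.651
```

```bash
python3 -c "
from h import *
import h
h.Y1=.12
st(line(-.164,.017,.004),95.4); ctrl.camera('top')
for c in('top',):
  for t in('plate_box','mat'):
    for d in ctrl.landmark_of(c,t)[:4]: print(t,round(d['conf'],2),w(c,np.array(d['point'])).round(4))"
```

```text
t 23.15 p [ 0.5139 -0.1513  0.0169] cw 95.11 tilt [-1.    -0.004 -0.024] F [-0.4  0.6  0.1] op 0.65
tool shift [-0.0004  0.0019  0.0126] turn 0.29
plate_box 0.95 [ 0.6192  0.4292 -0.0021]
plate_box 0.84 [0.3257 0.4669 0.0014]
plate_box 0.66 [ 0.2311  0.2509 -0.0022]
plate_box 0.48 [ 5.051e-01 -2.362e-01  5.000e-04]
```

>>> carry_out(
  motion=[0.2,-0.8,0,0,0.001,0.007,-0.3,0,0,0,0,0,0.007,-0.3,0,0,0,0,0,0.002,-0.3,0,0,0,0,0,0,-0.3,0,0,0,0,0,-0.01,-0.3,0,0,0,0,0,-0.01,-0.3,0,0,0,-0.03,0,0,-0.3,0,0,0,-0.04,0,0,-0.3,0,0,0,-0.05,0,0,-0.3,0,0,0,-0.05,0,0,-0.3],
)

```text
time_s: 24.3
eef_pos: [0.5099, -0.1389, 0.1822]
eef_rot: [-0.465, -0.522, -0.488, 0.523]
wrist_force: [1.1, -0.6, -0.9]
opening: 0.652
```

>>> carry_out(
  motion=[0,0,0,-0.04,0,0,-0.3,0,0,0,0,-0.045,0,-0.3,0,0,0,0,-0.045,0,-0.3,0,0,0,0,-0.04,-0.02,-0.3,0,0,0,0,-0.02,-0.045,-0.3,0,0,0,0,0,-0.045,-0.3,0,0,0,0,0,-0.045,-0.3,0,0,0,0,0,-0.045,-0.3,0,0,0,0,0,-0.03,-0.3,0,0,0,0,0,0,-0.3],
)

```text
time_s: 25.3
eef_pos: [0.3809, 0.1114, 0.238]
eef_rot: [0.474, 0.524, 0.478, -0.522]
wrist_force: [0.6, -0.1, 0.2]
opening: 0.649
```

```bash
python3 -c "
from h import *
import h
h.Y1=.12
st(); im=box(); cv2.imwrite('pics/fin.png',im)
for t in('pencil_pot','blower','paste_jar','slide_case','loupe','brush','mat'):
    for d in ctrl.landmark_of('top',t)[:1]: print(t,round(d['conf'],2),w('top',np.array(d['point'])).round(3))"
```

```text
t 25.3 p [0.3809 0.1114 0.238 ] cw 95.41 tilt [-1.    -0.002 -0.007] F [ 0.6 -0.1  0.2] op 0.65
box 0.55 x 0.5026 y -0.2424 size 160 108 ang 5.45 line x 0.5048
pencil_pot 0.62 [ 0.742  0.131 -0.003]
blower 0.73 [ 0.709 -0.211  0.001]
paste_jar 0.71 [0.38  0.316 0.003]
loupe 0.56 [ 0.717 -0.092  0.089]
brush 0.95 [ 0.297 -0.334  0.002]
```

View pics/fin.png

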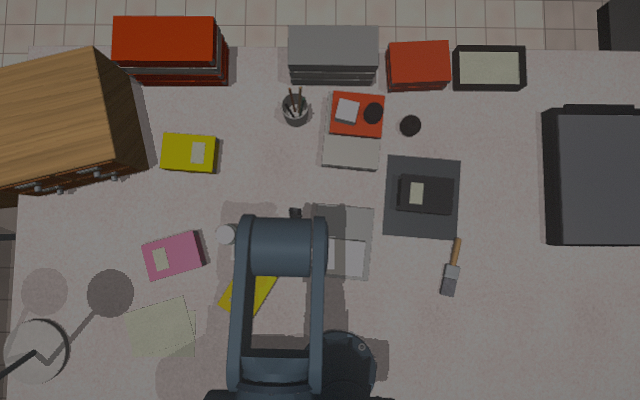

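The final view shows the dark box, px (398–453, 174–214), lying wholly within the mat, px (384–461, 155–240). The hand is clear and the other things look unmoved.

```bash
python3 -c "
from bench import ctrl
print(ctrl.hand_in())"
```

```text
the job is handed in; nothing more can be done
None
```

The dark-lidded plate box now lies wholly on the foam mat past the aisle, and I've handed the job in at about 25 s on the robot's clock. I pushed it flat the whole way: squared it up from behind, nudged it about 4 mm sideways onto the aisle line, then pushed it through with two fingertips.

**Final checks**
- **Box on mat:** the last top picture puts the box centre at about (0.503, -0.242), turned about 5.4° like the aisle. Its rear edge is roughly 25 mm inside the mat. I judged "flat on the table" from the top view only, with no side picture at the end.
- **Hand:** it is away from everything, and the wrist force reads about zero.
- **Aisle passage:** the clearances I measured were about 2 to 6 mm on each side. Wrist force read at most 4.1 N at the end of each move, and I saw no sign of contact with the piles.
- **Bystanders:** the pot, blower, paste jar and brush were found within about 5 mm of where they started. The loupe's first reading was a false one, so I have only its end position plus an unchanged look in the pictures.

**Checks that failed or disagreed**
- The network did not report the slide case or the mat in the last picture, but both are plainly visible in place.
- The box outline measured 160 mm long instead of 150 mm, because its side shows in the view. That puts its centre off by up to about 5 mm, well within the mat margin.
- The numeric fit of the box edges was not usable while it was inside the aisle, so I read the gaps there from the pictures.

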